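# Change over the line-voltage selector of a bench stirrer

## Task

The magnetic stirrer lies on its front, rear panel up. Take the flat screwdriver (square handle) from the tool rack, put its blade into the slot of the line-voltage selector that sits loosely in a well in that panel (feel for the slot), and turn the selector clockwise a quarter turn until you feel it come fully home against its other stop; press only lightly and do not force it past the stop. Then stand the screwdriver back upright in the rack hole it came from; leave the fuse cap, the other screwdriver and the things standing near as they are.

Things in the scene. Friction and masses are not known exactly. Their poses are not given: they have to be found in the camera images.
- stirrer: Magnetic stirrer, white case 100 x 190 mm, fixed, lying on its front on a mat (120 x 212 mm). Origin: centre of its underside, on the bench; z up; x from the upright round steel plate to the four feet; y along the long side. The grey rear panel looks up, 118 mm above the origin, rim 2 mm higher; on it the selector at y +30, a black fuse cap 12 mm tall at y +75, a mains inlet at y -45 mm.
- selector_well (a point): Middle of a round well 33 mm across in the rear panel, 5.5 mm below the panel: level with the top of the selector, a grey disc 26 mm across (axes as stirrer). A straight slot, 3.8 mm wide, 4.5 mm deep, flat floor, runs right across the disc through its centre. The disc floats: it stands up to 3 mm off this point in x and y, not measured, and slides if pushed sideways with about 2 N.
- selector (a joint): Angle of the selector, rad: 0 at one stop (slot along the stirrer's y, small arrow at its +y end), growing clockwise from above to the other stop, 1.571 (arrow to +x). Starts at 0 to 0.2. Friction of 0.06 N m holds it; no spring. The stops are hard: turning the screwdriver on by more than about 0.1 rad against one overloads the selector (over 40 N on the blade).
- fuse_cap (a joint): Angle of the screw-in fuse cap, 0 at the start, rad. Not to be turned.
- rack: Bridge-shaped steel tool rack, fixed to the bench, 60 x 136 mm (174 mm over its two foot flanges), flat top 106 mm high and 6 mm thick. Origin: centre of its underside; y along the long side; z up.
- hole_a (a point): Mouth of the round hole at the rack's -y end (y -34 mm), 17 mm across, right through the top, at the height of the rack's top.
- hole_b (a point): Mouth of the same kind of hole at the rack's +y end (y +34 mm).
- flat_driver: Flat screwdriver, 168 mm, 0.06 to 0.12 kg, upright in a rack hole, collar on the rack. Origin: on its axis, underside of the collar; z up to the handle's end, x along the blade's width. Black handle: collar 29 mm wide to z 10 mm, neck, square grip 24 x 24 mm (sides square to x, y) from z 16 to 72 mm, cap to z 80. Shaft 8 mm. Blade 12 mm wide, 4.2 mm thick at z -80, 2.2 mm at its end, z -88.
- blade_end (a point): Middle of the end edge of the flat screwdriver's blade; axes as flat_driver.
- cross_driver: Cross-tip screwdriver, a bystander in the other rack hole: slimmer round black handle, 20 mm across (collar 25 mm), 61 mm tall, 80 mm of shaft below. Origin: on the axis at the underside of the handle; z up.
- timer: White lab timer lying near the work, 62 x 66 x 18 mm, a bystander. Origin: centre of its underside.
- cup_e: Specimen cup with a yellow lid, 62 mm across, 69 mm tall, a bystander. Origin: centre of its underside.
- petri_a: Closed petri dish, 90 mm across, 14 mm tall, a bystander. Origin: centre of its underside.
Mind the look-alikes: they are no part of the job. What is shaped like the flat_driver but orange, purple or red is not meant.

How it is judged:
On the way, in this order (a step that is already met when the one before it is completed fails the run):
1. the blade stands in the selector's slot, its end at least 2.5 mm below the disc's top and within 6 mm of the well's middle (horizontal distance between blade_end and selector_well below 0.006 m and z of blade_end in the frame of selector_well below -0.0025 m), for 0.1 s.
2. with the blade in the slot (at least 1.5 mm deep) the selector is turned to its other stop (over 1.52 rad) (value of joint selector above 1.52 rad and horizontal distance between blade_end and selector_well below 0.006 m and z of blade_end in the frame of selector_well below -0.0015 m), for 0.1 s.
At the end, for the whole second after the job is handed in: Selector at its other stop (over 1.52 rad); flat screwdriver released, at rest, upright (tilt under 0.1 rad) in a rack hole, axis within 7 mm of its middle, collar on the rack top (-4 to +5 mm); the cross-tip screwdriver likewise in the other hole (value of joint selector above 1.52 rad and (horizontal distance between flat_driver and hole_a below 0.007 m or horizontal distance between flat_driver and hole_b below 0.007 m) and z of flat_driver in the frame of rack between 0.102 and 0.111 m and angle between each of flat_driver, cross_driver's own z axis and vertical below 0.1 rad and linear speed of flat_driver below 0.02 m/s and (horizontal distance between cross_driver and hole_a below 0.007 m or horizontal distance between cross_driver and hole_b below 0.007 m) and z of cross_driver in the frame of rack between 0.102 and 0.111 m and horizontal distance between flat_driver and cross_driver above 0.04 m); the robot touches nothing.
It fails at once if the screwdriver bears on the selector or the stirrer with more than 40 N (contact force between flat_driver and stirrer above 40 N).
It fails at once if the fuse cap is turned by more than 0.15 rad (value of joint fuse_cap above 0.15 rad or value of joint fuse_cap below -0.15 rad).
It fails at once if the cross-tip screwdriver is moved by more than 20 mm (distance of cross_driver from where it was at the start of the episode above 0.02 m).
It fails at once if the timer, the specimen cup or the petri dish is moved by more than 25 mm, or the cup tipped by more than 0.5 rad (distance of any of timer, cup_e, petri_a from where it was at the start of the episode above 0.025 m or angle between cup_e's own z axis and vertical above 0.5 rad).
It also fails if it takes over 54 s, if anything falls off the work surface, if the arm or the gripper's body presses on something with over 40 N, if the wrist force passes 120 N, or if a joint passes its speed limit or range.

## Robot

A 6-joint arm with a two-finger parallel gripper is mounted at the origin on a cart in front of the work surface, level with it; the furniture and walls round the work are solid. World frame = base frame: x ahead of the robot, y to its left, z up, the work surface at z = 0. Lengths are in m, angles in rad, forces in N, time in s.
With the tool pointing down it reaches from about 0.3 to 0.775 m from the base axis. Payload 14.6 kg.
Tool frame: the origin (TCP) lies midway between the tips of the shut fingers; the grasp point (between the pads) lies 19 mm behind it; z points along the fingers, y is the line along which they close (so a half turn about z gives the same grasp; the last joint's range is limited). The gripper opens to 94 mm and grips with 3 to 60 N. Pads are 16 mm wide; open, the fingers measure 119 mm over their backs; the gripper's body (75 mm by 177 mm) begins 78 mm behind the grasp point.
Start: joints at [-1.181, 0.3, 1.521, -0, 1.321, -0.067], TCP at [0.243, -0.494, 0.205] pointing down, gripper open.
Joint ranges: [-3.03, 3.03], [-0.79, 2.21], [0.23, 2.52], [-1.04, 4.18], [0, 3.07], [-2.55, 2.55]. Speed limits (rad/s): [2.22, 2.22, 2.57, 3.14, 3.14, 3.14].

## Interface

Orientations are given as [roll, pitch, yaw] about the fixed x, y, z axes, in that order (R = Rz(yaw) Ry(pitch) Rx(roll)).
In Python, from station import ctrl gives the robot as it stands. The module is installed in compiled form; this text tells all that it offers.
- The arm moves only by the tool servo_tool, never from a script. Its argument "plan" is a list of rows, each a list of 7 numbers: the opening in per cent of the stroke, from 0 (shut) to 100 (fully open), then the shift along the tool's x, y, z in m, then the turn, a rotation vector about the tool's x, y, z in rad. A call has exactly 8 rows; each row shifts and turns the commanded pose from where the row before left it, along the tool's axes as they then stand; what a row does not reach is not made up. A row lasts 1/8 s, in which the tool goes at most 62.5 mm and 10.7 degrees, less where a joint would pass 70% of its speed; a pose out of reach is approached as far as the arm can. A call with a gripper value outside its range is refused whole. The fingers move at their own pace and stop on an object; "force" is the grip in N (left out, the last holds). Time passes only in rows, so rows that do not move let the fingers close, or fill a call up. It gives the time, the measured TCP pose, the force, the opening and the grip force at its end, in the units of the state.
- ctrl.get_obs(): the state, without advancing time (a new reading comes with each control period).
- ctrl.camera(name): name is "side" or "top"; returns a dict with "pixels" (480x640x3 uint8, red, green, blue), "z_map" (480x640 float32, m along the optical axis (not along the pixel's ray), 0 where there is no reading), "mtx" (3x3 intrinsics, pixels), "pose" (4x4, takes a point from camera to world coordinates). Camera axes: x right, y up, looking along -z (the intrinsics and any distortion apply to the point x, -y, -z); pixel columns grow to the right and rows downward; lengths in m; the calibration is good to about 2 mm. A picture is of the moment at which its call begins.
- ctrl.hand_in(): hands the job in; it is judged then, once.
The state is a dict: "time_s": time; "qpos": joint angles; "joint_vel": joint speeds; "tau": joint torques, N m; "ee_pos": TCP position; "eef_rot": TCP orientation; "force": force on the tool from outside, world axes, zero at the start; "moment": the same for the moment, N m; "grip_width": finger opening in m; "grip_force": force on a finger pad.
Only numpy, scipy, OpenCV 4.12 (cv2) and the standard library are available. Lean on these libraries where they do the work, as an engineer would, in place of code of your own. Each camera call takes 0.05 s, during which the arm holds its last target. There are 200 camera calls.

## Working session

There is one attempt and no reset: what is moved stays moved. The work goes in short steps, Python scripts to look and compute and a tool call to move; the robot and the scene stay as the last step left them, time stands still between calls to the robot, and variables do not carry over. Pictures are saved under pics/ and viewed, at most 10 in all, crops included, and the job is handed in when it is done.

Besides the shell and the picture viewer there is one more tool, called after "Call:" as name([rows], argument=value, ...), one row to a line, values as JSON. servo_tool: Moves the arm, as the interface text tells. Its arguments: {"type":"object","properties":{"plan":{"type":"array","items":{"type":"array","items":{"type":"number"}}},"force":{"type":"number"}},"required":["plan"]}

```bash
mkdir -p pics; cat > h.py <<'E'
from station import ctrl
import numpy as np, cv2
def snap(name):
    c=ctrl.camera(name); np.savez('%s.npz'%name,**{k:np.array(c[k]) for k in('pixels','z_map','mtx','pose')}); return c
def load(name): return dict(np.load('%s.npz'%name))
def cloud(c):
    v,u=np.mgrid[0:480,0:640]; z=c['z_map']; K=c['mtx']
    p=np.stack([(u-K[0,2])/K[0,0]*z,-(v-K[1,2])/K[1,1]*z,-z,np.ones_like(z)],-1)
    return (p@c['pose'].T)[...,:3]
def ray(c,u,v,h):
    K=c['mtx'];d=c['pose'][:3,:3]@np.array([(u-K[0,2])/K[0,0],-(v-K[1,2])/K[1,1],-1]);o=c['pose'][:3,3]
    return o+d*(h-o[2])/d[2]
def proj(c,P):
    q=np.linalg.inv(c['pose'])@np.append(P,1);K=c['mtx'];return K[0,0]*q[0]/-q[2]+K[0,2],K[1,1]*q[1]/q[2]+K[1,2]
E
python3 - <<'E'
from h import *
for n in('top','side'):
    c=snap(n); cv2.imwrite('pics/%s0.png'%n,c['pixels'][...,::-1]); print(n,c['mtx'].tolist(),c['pose'].round(3).tolist(),list(c.keys()))
print(ctrl.get_obs())
E
```

```text
top [[554.9341836686908, 0.0, 309.9434443646561], [0.0, 554.9341836686908, 248.6195142757032], [0.0, 0.0, 1.0]] [[-0.019, 0.984, -0.18, 0.266], [-1.0, -0.02, -0.004, 0.011], [-0.008, 0.18, 0.984, 1.479], [0.0, 0.0, 0.0, 1.0]] ['pixels', 'z_map', 'mtx', 'pose']
side [[477.39245626046204, 0.0, 320.4523110292031], [0.0, 477.39245626046204, 240.2532187021645], [0.0, 0.0, 1.0]] [[0.999, 0.007, -0.037, 0.488], [-0.037, 0.373, -0.927, -1.011], [0.007, 0.928, 0.373, 0.525], [0.0, 0.0, 0.0, 1.0]] ['pixels', 'z_map', 'mtx', 'pose']
{'time_s': 0.1, 'qpos': array([-1.18062202e+00,  3.00388302e-01,  1.52148160e+00,  8.82551142e-06,
        1.32069407e+00, -6.65711880e-02]), 'joint_vel': array([ 0.00102161, -0.00169074, -0.00348683,  0.00249155,  0.00233683,
       -0.0012125 ]), 'tau': array([ 1.12373880e-04, -5.32649803e+01, -3.53286982e+01,  7.09134294e-02,
        2.35031551e-02, -6.44852798e-05]), 'ee_pos': array([ 0.24249673, -0.49341192,  0.20497383]), 'eef_rot': array([-3.14062405e+00, -7.31441197e-05,  4.56743270e-01]), 'force': array([ 0.293188  , -0.11882572,  0.16818866]), 'moment': array([ 0.0315377,  0.0479376, -0.0290227]), 'grip_force': 0.0, 'grip_width': 0.09390360403039531}
```

View pics/top0.png

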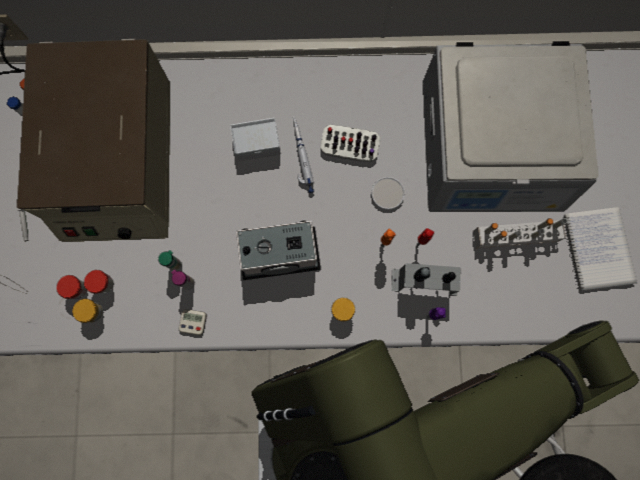

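View pics/side0.png

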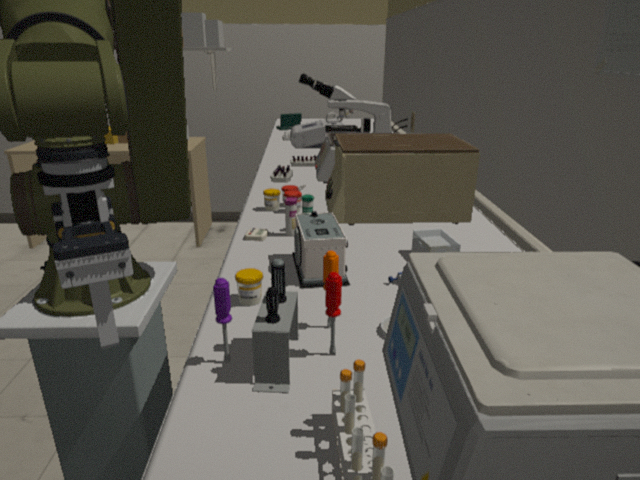

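The top view shows the stirrer at (280,250), with the fuse cap at (246,250), selector at (264,247) and inlet at (294,243). The rack is at (428,278), with the flat driver at about (422,274) on its +y side and the slimmer cross driver at (449,277). In the side view the two black handles are at (278,280) and (272,303).

```bash
cat > m.py <<'E'
from h import *
c=load('top');P=cloud(c)
def comp(m): 
    n,l,s,ce=cv2.connectedComponentsWithStats(m.astype(np.uint8)); return [(l==i) for i in range(1,n) if s[i,4]>25]
def roi(u0,u1,v0,v1):
    m=np.zeros((480,640),bool);m[v0:v1,u0:u1]=1;return m
def rect(m):
    pts=P[m][:,:2]; r=cv2.minAreaRect((pts*1000).astype(np.float32)); return np.round(r[0],1),np.round(r[1],1),round(r[2],2),round(P[m][:,2].mean(),4),m.sum()
Z=P[...,2]
for a,lo,hi in(((225,330,210,285),.112,.125),((385,470,250,300),.100,.110)):
    for m in comp(roi(*a)&(Z>lo)&(Z<hi)): print('rect',rect(m))
for m in comp(roi(385,470,250,300)&(Z>.150)): print('drv',rect(m), P[m].mean(0).round(4),P[m].max(0).round(4),P[m].min(0).round(4))
for n,a in(('fuse',(238,256,240,260)),):
    m=roi(*a)&(Z>.126); print(n,P[m].mean(0),m.sum())
g=c['pixels'][...,::-1]
A=cv2.resize(g[218:278,234:324],None,fx=6.5,fy=6.5,interpolation=cv2.INTER_CUBIC)
B=cv2.resize(g[225:325,380:470],None,fx=2.3,fy=3.9,interpolation=cv2.INTER_CUBIC)
cv2.imwrite('pics/c1.png',np.hstack([A,B])); print(A.shape,B.shape)
E
python3 m.py
```

```text
rect (array([522. , 102.3]), array([111.2, 190.4]), 5.92, np.float64(0.1188), np.int64(2796))
rect (array([ 440.1, -284.4]), array([139.3,  61.6]), 84.54, np.float64(0.1061), np.int64(915))
drv (array([ 363.7, -122.2]), array([ 28.4, 329.8]), 31.26, np.float64(0.1973), np.int64(131)) [ 0.4381 -0.2451  0.1973] [0.4549 0.0114 1.4793] [ 0.266  -0.2641  0.1512]
drv (array([ 435.1, -317.2]), array([16.8, 17.3]), 89.02, np.float64(0.163), np.int64(59)) [ 0.4344 -0.317   0.163 ] [ 0.4436 -0.3088  0.1723] [ 0.4265 -0.3257  0.1524]
fuse [0.51515607 0.17739438 0.1297778 ] 33
(390, 585, 3) (390, 207, 3)
```

View pics/c1.png

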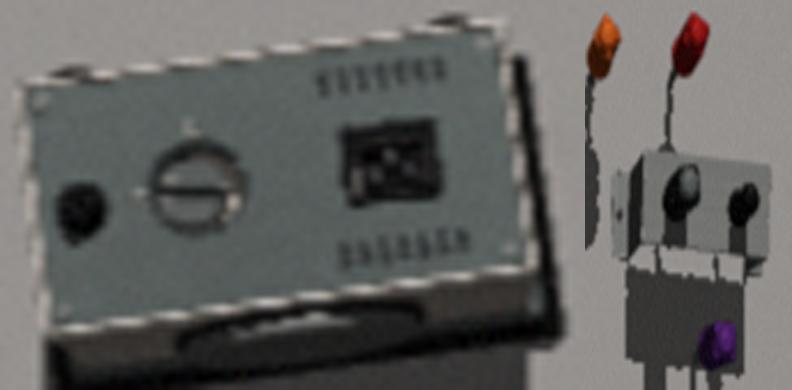

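The crop shows the selector well centred at crop (198,186), which is about (264.5,246.6) in the image. Its slot runs left to right, and the stop marks are at (138,195) and (190,125). The flat driver is in the rack's left (+y) hole.

```bash
cat > m2.py <<'E'
from h import *
from scipy.spatial import cKDTree
T=load('top');S=load('side');PT=cloud(T);PS=cloud(S)
print('well',ray(T,264.5,246.6,.118).round(4))
for q in((150,187),(225,193)): print('slot',ray(T,q[0]/6.5+234,q[1]/6.5+218,.1125).round(4))
for q in((138,195),(190,125),(82,208)): print('mark',ray(T,q[0]/6.5+234,q[1]/6.5+218,.130 if q[0]==82 else .118).round(4))
rim=PT[(PT[...,2]>.1185)&(PT[...,2]<.124)&(abs(PT[...,0]-.52)<.08)&(abs(PT[...,1]-.1)<.12)]
print('rimx',len(rim))
# panel by colour/grey: contour corners
g=T['pixels'].astype(int);m=(g[...,1]>g[...,0]+6)&(abs(PT[...,2]-.118)<.006)&(abs(PT[...,0]-.52)<.08)&(abs(PT[...,1]-.1)<.12)
r=cv2.minAreaRect(np.argwhere(m)[:,::-1].astype(np.float32)); cs=np.array([ray(T,*q,.118)[:2] for q in cv2.boxPoints(r)]); print('panel',m.sum(),cs.round(4).tolist(),cs.mean(0).round(4))
for n,P in(('top',PT),('side',PS)):
    for z0,z1 in((.122,.178),(.178,.19)):
        k=(P[...,2]>z0)&(P[...,2]<z1)&(abs(P[...,0]-.44)<.03)&(abs(P[...,1]+.25)<.03); q=P[k]
        if len(q)>8: 
            r=cv2.minAreaRect((q[:,:2]*1000).astype(np.float32)); print(n,z0,k.sum(),q.mean(0).round(4),q[:,:2].min(0).round(4),q[:,:2].max(0).round(4),np.round(r[0],1),np.round(r[1],1),round(r[2],1))
        q=q[np.argsort(q[:,1])]
        if z0<.15: print((q[::max(1,len(q)//25)]*1000).round(0).astype(int).tolist())
A=cv2.resize(T['pixels'][255:300,395:470,::-1],None,fx=8,fy=8,interpolation=cv2.INTER_CUBIC)[:300]
B=cv2.resize(S['pixels'][255:330,245:315,::-1],None,fx=4,fy=4,interpolation=cv2.INTER_CUBIC)
C=np.zeros((600,600,3),np.uint8);C[:300]=A[:300,:600];C[300:,:280]=B
C[300:,280:]=cv2.resize(T['pixels'][232:262,248:280,::-1],(320,300),interpolation=cv2.INTER_CUBIC)
cv2.imwrite('pics/c2.png',C)
E
python3 m2.py
```

```text
well [0.5223 0.1303 0.118 ]
slot [0.5233 0.1494 0.1125]
slot [0.5204 0.1205 0.1125]
mark [0.5193 0.1534 0.118 ]
mark [0.5463 0.1333 0.118 ]
mark [0.5124 0.1735 0.13  ]
rimx 1506
panel 1146 [[0.561, 0.1975], [0.582, 0.0177], [0.4921, 0.0076], [0.4715, 0.1853]] [0.5267 0.102 ]
top 0.122 84 [ 0.4392 -0.2463  0.1592] [ 0.4296 -0.2641] [ 0.4549 -0.2385] [ 442.3 -251.3] [25.1 24.7] 7.6
[[440, -264, 174], [433, -263, 140], [452, -262, 177], [431, -259, 174], [431, -257, 170], [431, -256, 153], [431, -254, 174], [433, -251, 176], [455, -251, 173], [433, -249, 176], [431, -245, 157], [430, -245, 147], [445, -243, 173], [443, -243, 175], [435, -242, 177], [432, -241, 166], [441, -241, 172], [431, -241, 156], [435, -241, 145], [432, -241, 131], [437, -240, 147], [440, -240, 163], [444, -240, 151], [442, -240, 165], [451, -240, 169], [449, -239, 131], [447, -239, 131], [442, -239, 144]]
top 0.178 68 [ 0.4416 -0.2507  0.1841] [ 0.4304 -0.2632] [ 0.4539 -0.2393] [ 442.2 -250.8] [21.9 24.5] 6.6
side 0.122 380 [ 0.4448 -0.2648  0.1538] [ 0.4313 -0.2705] [ 0.4562 -0.2465] [ 443.7 -258.6] [24.8 23.5] 1.8
[[440, -270, 159], [448, -268, 170], [439, -268, 148], [447, -267, 136], [446, -267, 154], [439, -267, 156], [434, -266, 161], [440, -266, 134], [449, -266, 149], [444, -266, 136], [448, -266, 172], [447, -266, 132], [436, -265, 170], [440, -265, 174], [452, -265, 170], [451, -265, 133], [444, -265, 143], [453, -264, 172], [441, -264, 168], [453, -264, 173], [454, -264, 129], [445, -263, 128], [454, -263, 126], [452, -261, 178], [431, -260, 141], [432, -255, 175]]
side 0.178 68 [ 0.4438 -0.2589  0.1821] [ 0.4341 -0.2661] [ 0.4532 -0.2485] [ 443.8 -257.5] [19.1 16.1] 6.6
```

View pics/c2.png

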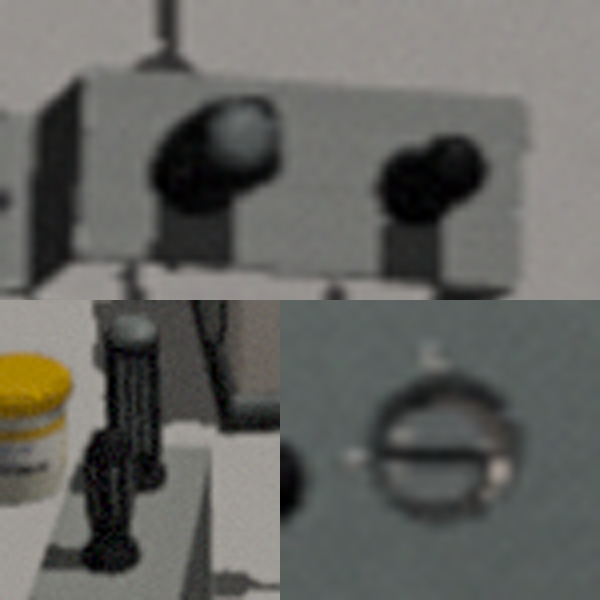

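The crop shows the handle's sides squared at about +6°, a bright cap top, and the selector slot as a dark line from (380,453) to (480,457). I have enough to move, so next is a helper that turns targets into rows.

```bash
cat > rows.py <<'E'
import sys,json,numpy as np
from station import ctrl
from scipy.spatial.transform import Rotation as R
def rows(x,y,z,yaw,n,op,start=None):
    o=ctrl.get_obs(); p=np.array(o['ee_pos']); Rm=R.from_euler('xyz',o['eef_rot'])
    t=np.array([x,y,z]); Rt=R.from_euler('xyz',[np.pi,0,yaw])
    # yaw path via signed yaw difference
    y0=o['eef_rot'][2]; dy=(yaw-y0+np.pi)%(2*np.pi)-np.pi; out=[];Rc=Rm
    for i in range(n):
        d=Rc.inv().apply((t-p)/n); Rn=R.from_euler('xyz',[np.pi,0,y0+dy*(i+1)/n]); w=(Rc.inv()*Rn).as_rotvec()
        out.append([op]+[round(float(v),4)+0 for v in d]+[round(float(v),3)+0 for v in w]); Rc=Rn
    return out
if __name__=='__main__':
    a=[float(v) for v in sys.argv[1:]]
    for r in rows(*a[:4],int(a[4]),a[5]): print(json.dumps(r)+',')
E
python3 rows.py .4425 -.2512 .27 1.67 8 60
```

```text
[60.0, 0.0358, -0.0162, -0.0081, -0.001, 0.0, -0.152],
[60.0, 0.0378, -0.0106, -0.0081, 0.0, 0.0, -0.152],
[60.0, 0.039, -0.0047, -0.0081, 0.0, 0.0, -0.152],
[60.0, 0.0392, 0.0012, -0.0081, 0.0, 0.0, -0.152],
[60.0, 0.0386, 0.0071, -0.0081, 0.0, 0.0, -0.152],
[60.0, 0.0371, 0.0129, -0.0081, 0.0, 0.0, -0.152],
[60.0, 0.0347, 0.0183, -0.0081, 0.0, 0.0, -0.152],
[60.0, 0.0315, 0.0234, -0.0081, 0.0, 0.0, -0.152],
```

Call:
servo_tool([
  [60,0.0358,-0.0162,-0.0081,-0.001,0,-0.152],
  [60,0.0378,-0.0106,-0.0081,0,0,-0.152],
  [60,0.039,-0.0047,-0.0081,0,0,-0.152],
  [60,0.0392,0.0012,-0.0081,0,0,-0.152],
  [60,0.0386,0.0071,-0.0081,0,0,-0.152],
  [60,0.0371,0.0129,-0.0081,0,0,-0.152],
  [60,0.0347,0.0183,-0.0081,0,0,-0.152],
  [60,0.0315,0.0234,-0.0081,0,0,-0.152],
], force=30)

```text
time_s: 1.1
ee_pos: [0.4427, -0.2499, 0.2702]
eef_rot: [3.142, 0.001, 1.678]
force: [0.3, -0.2, -0.0]
grip_width: 0.0564
grip_force: 0.0
```

```bash
python3 -c "
from station import ctrl;o=ctrl.get_obs();print(o['ee_pos'],o['eef_rot'],o['qpos'])"; python3 rows.py .4425 -.2512 .14 1.67 7 60
```

```text
[ 0.44272897 -0.24990619  0.2701898 ] [3.14155317e+00 5.85702994e-04 1.67780115e+00] [-5.85709906e-01  1.62533758e-01  1.53921682e+00 -4.29192553e-04
  1.43943766e+00 -6.92658607e-01]
[60.0, -0.0002, -0.0001, 0.0186, 0.0, 0.001, 0.001],
[60.0, -0.0002, -0.0001, 0.0186, 0.0, 0.0, 0.001],
[60.0, -0.0002, -0.0001, 0.0186, 0.0, 0.0, 0.001],
[60.0, -0.0002, -0.0001, 0.0186, 0.0, 0.0, 0.001],
[60.0, -0.0002, -0.0001, 0.0186, 0.0, 0.0, 0.001],
[60.0, -0.0002, -0.0001, 0.0186, 0.0, 0.0, 0.001],
[60.0, -0.0002, -0.0001, 0.0186, 0.0, 0.0, 0.001],
```

Call:
servo_tool([
  [60,-0.0002,-0.0001,0.0186,0,0,0.001],
  [60,-0.0002,-0.0001,0.0186,0,0,0.001],
  [60,-0.0002,-0.0001,0.0186,0,0,0.001],
  [60,-0.0002,0,0.0186,0,0,0.001],
  [60,-0.0002,0,0.0186,0,0,0.001],
  [60,-0.0002,0,0.0186,0,0,0.001],
  [60,-0.0002,0,0.0186,0,0,0.001],
  [60,0,0,0,0,0,0],
])

```text
time_s: 2.1
ee_pos: [0.4414, -0.2522, 0.1388]
eef_rot: [-3.14, -0.001, 1.666]
force: [0.1, 0.0, -0.1]
grip_width: 0.0561
grip_force: 0.0
```

Call:
servo_tool([
  [0,0,0,0,0,0,0],
  [0,0,0,0,0,0,0],
  [0,0,0,0,0,0,0],
  [0,0,0,0,0,0,0],
  [0,0,0,0,0,0,0],
  [0,0,0,0,0,0,0],
  [0,0,0,0,0,0,0],
  [0,0,0,0,0,0,0],
], force=40)

```text
time_s: 3.1
ee_pos: [0.4421, -0.2527, 0.1403]
eef_rot: [3.141, 0.001, 1.666]
force: [-1.2, 0.6, 4.9]
grip_width: 0.0238
grip_force: 40.0
```

Call:
servo_tool([
  [0,0,0,-0.01,0,0,0],
  [0,0,0,-0.02,0,0,0],
  [0,0,0,-0.023,0,0,0],
  [0,0,0,-0.023,0,0,0],
  [0,0,0,-0.023,0,0,0],
  [0,0,0,-0.023,0,0,0],
  [0,0,0,-0.023,0,0,0],
  [0,0,0,-0.015,0,0,0],
])

```text
time_s: 4.1
ee_pos: [0.442, -0.2525, 0.3012]
eef_rot: [3.141, 0.001, 1.666]
force: [0.3, 0.4, -1.2]
grip_width: 0.0238
grip_force: 40.0
```

```bash
cat > look.py <<'E'
from h import *
import sys
S=snap('side'); o=ctrl.get_obs(); p=o['ee_pos']; print(p,o['eef_rot'],o['force'],o['moment'])
u,v=proj(S,p); e=proj(S,p-[0,0,.122]); print(u,v,e)
u=int(e[0]);v=int(e[1]); r=S['pixels'][max(0,v-50):v+20,u-35:u+35,::-1]
cv2.imwrite('pics/%s.png'%sys.argv[1],cv2.resize(r,None,fx=8,fy=8,interpolation=cv2.INTER_CUBIC)); print('origin',u-35,v-50)
E
python3 look.py b1
```

```text
[ 0.44226603 -0.25268299  0.30272185] [3.13898038e+00 2.69220470e-03 1.66576312e+00] [-1.17926154  0.52805111  1.19368342] [-0.04316427 -0.08106777 -0.06580233]
274.7528235669888 193.80120514904183 (np.float64(276.7659711925411), np.float64(261.4529056557738))
origin 241 211
```

View pics/b1.png

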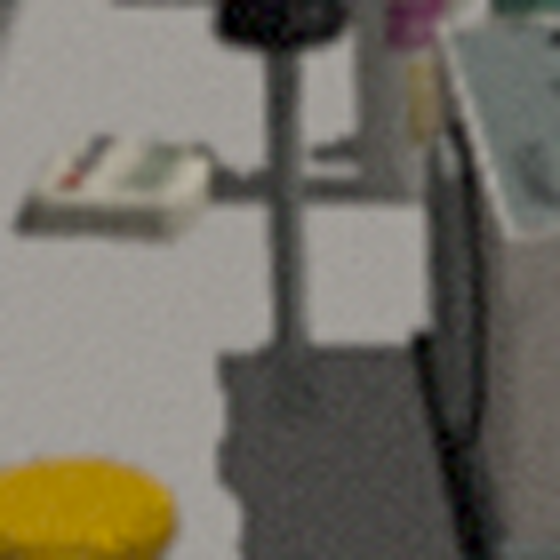

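The side crop shows the shaft at columns 268-305 (8x scale), but the blade end at about (290,400) is hidden against a shadow. I'll check its width in the depth image.

```bash
python3 - <<'E'
from h import *
S=load('side');P=cloud(S)
k=(abs(P[...,0]-.4425)<.025)&(abs(P[...,1]+.2525)<.025)&(P[...,2]>.165)
for v in range(235,268):
    u=np.where(k[v,255:300])[0]+255
    if len(u): q=P[v,u]; print(v,u.min(),u.max(),len(u),q[:,2].mean().round(4),q[:,0].mean().round(4),q[:,1].mean().round(4))
E
```

```text
235 274 278 5 0.2317 0.4425 -0.2568
236 274 278 5 0.2296 0.4425 -0.256
237 274 278 5 0.228 0.4424 -0.2568
238 275 278 4 0.2266 0.4433 -0.2578
239 275 278 4 0.2248 0.4433 -0.2579
240 275 278 4 0.2225 0.4431 -0.2568
241 275 278 4 0.2207 0.4431 -0.2568
242 275 278 4 0.2196 0.4431 -0.2585
243 275 278 4 0.2175 0.4431 -0.258
244 275 278 4 0.215 0.4429 -0.2564
245 275 278 4 0.214 0.443 -0.2584
246 275 278 4 0.2118 0.4429 -0.2574
247 275 279 5 0.2094 0.4436 -0.2562
248 275 279 5 0.2076 0.4436 -0.2564
249 275 279 5 0.2059 0.4435 -0.2567
250 275 279 5 0.204 0.4435 -0.2566
251 275 279 5 0.2016 0.4434 -0.2553
252 275 279 5 0.2005 0.4434 -0.2571
253 275 279 5 0.1985 0.4433 -0.2568
254 275 279 5 0.1968 0.4433 -0.2572
255 275 279 5 0.1944 0.4432 -0.2561
256 274 280 7 0.1922 0.4431 -0.2554
257 274 280 7 0.1904 0.4431 -0.2555
258 274 280 7 0.189 0.4431 -0.2565
259 274 280 7 0.1867 0.443 -0.2556
260 274 280 7 0.1846 0.4429 -0.2551
261 274 280 7 0.1828 0.4429 -0.2553
262 274 280 7 0.1804 0.4427 -0.2544
263 274 280 7 0.1791 0.4428 -0.2556
```

Depth shows the blade is 7 px wide along world x (12 mm), so the blade lies along the tool's y. Next I'll refine the slot line from the stored top image and prepare the transfer rows.

```bash
python3 - <<'E'
from h import *
T=load('top'); g=cv2.cvtColor(T['pixels'],cv2.COLOR_RGB2GRAY).astype(float)
print(g[236:259,254:277].astype(int))
L=[]
for u in range(259,269):
    c=g[244:251,u]; w=np.clip(np.median(g[240:254,u])-c,0,None); L.append(ray(T,u,(w*np.arange(244,251)).sum()/w.sum(),.1115)[:2])
L=np.array(L); a=np.polyfit(L[:,1],L[:,0],1); print(L.round(4).tolist(),a,np.polyval(a,.1306))
E
python3 rows.py .5225 .1306 .302 3.063 16 0
```

```text
[[ 96  95  97  95  96  95  94  96 110 109  95  94  95  92  93  93  94  90
   93  97  94  94  94]
 [ 97  99  96  92  93  96  95  93 116 110  91  93  94  95  93  97  93  95
   96  93  92  92  96]
 [ 98  94  94  94  94  95  95  97 114 119 107  90  92  92  96  94  92  94
   93  93  94  97  93]
 [ 97  96  96  94  94  92  94  90  79  72  66  62  70  85  93  96  93  92
   93  96  94  92  94]
 [ 95  97  95  96  96  93  79  55  46  41  38  44  45  49  64  84  90  93
   92  94  92  93  92]
 [ 96  94  92  92  83  61  46  32  27  38  43  47  39  33  37  57  76  91
   94  91  94  94  92]
 [ 97  94  94  82  60  42  35  31  39  61  70  69  65  57  44  38  62  87
   92  93  92  94  92]
 [ 92  93  92  73  44  41  62  79  85  87  88  89  81  73  63  59  73  89
   92  92  93  94  90]
 [ 92  92  84  63  45  70  90  93  90  91  91  91  93  83  70  65  55  66
   82  93  92  93  94]
 [ 93  91  80  57  59 107 118 102  91  90  93  90  92  87  80  70  61  58
   76  91  92  94  90]
 [ 95  96  78  50  50  74  83  76  73  75  74  73  71  83  96  83  65  59
   77  92  92  90  94]
 [109 129 101  55  36  36  34  28
[... 1393 characters left out ...]
03, -0.087],
[0.0, 0.0226, 0.0093, 0.0, 0.0, 0.0, -0.087],
[0.0, 0.0218, 0.0112, 0.0, 0.0, 0.0, -0.087],
[0.0, 0.0207, 0.0131, 0.0, 0.0, 0.0, -0.087],
[0.0, 0.0195, 0.0148, 0.0, 0.0, 0.0, -0.087],
[0.0, 0.0181, 0.0165, 0.0, 0.0, 0.0, -0.087],
[0.0, 0.0166, 0.018, 0.0, 0.0, 0.0, -0.087],
[0.0, 0.015, 0.0194, 0.0, 0.0, 0.0, -0.087],
[0.0, 0.0132, 0.0206, 0.0, 0.0, 0.0, -0.087],
[0.0, 0.0114, 0.0217, 0.0, 0.0, 0.0, -0.087],
[0.0, 0.0094, 0.0226, 0.0, 0.0, 0.0, -0.087],
[0.0, 0.0074, 0.0233, 0.0, 0.0, 0.0, -0.087],
[0.0, 0.0054, 0.0239, 0.0, 0.0, 0.0, -0.087],
[0.0, 0.0033, 0.0243, 0.0, 0.0, 0.0, -0.087],
[0.0, 0.0011, 0.0244, 0.0, 0.0, 0.0, -0.087],
[0.0, -0.001, 0.0245, 0.0, 0.0, 0.0, -0.087],
```

Call:
servo_tool([
  [0,0.0234,0.0073,0,0.002,0.003,-0.087],
  [0,0.0226,0.0093,0,0,0,-0.087],
  [0,0.0218,0.0112,0,0,0,-0.087],
  [0,0.0207,0.0131,0,0,0,-0.087],
  [0,0.0195,0.0148,0,0,0,-0.087],
  [0,0.0181,0.0165,0,0,0,-0.087],
  [0,0.0166,0.018,0,0,0,-0.087],
  [0,0.015,0.0194,0,0,0,-0.087],
])

```text
time_s: 5.15
ee_pos: [0.4823, -0.0599, 0.2996]
eef_rot: [-3.141, -0.003, 2.365]
force: [-0.5, -0.6, -0.5]
grip_width: 0.0235
grip_force: 40.0
```

Call:
servo_tool([
  [0,0.0132,0.0206,0,0,0,-0.087],
  [0,0.0114,0.0217,0,0,0,-0.087],
  [0,0.0094,0.0226,0,0,0,-0.087],
  [0,0.0074,0.0233,0,0,0,-0.087],
  [0,0.0054,0.0239,0,0,0,-0.087],
  [0,0.0033,0.0243,0,0,0,-0.087],
  [0,0.0011,0.0244,0,0,0,-0.087],
  [0,-0.001,0.0245,0,0,0,-0.087],
])

```text
time_s: 6.15
ee_pos: [0.5233, 0.1316, 0.2998]
eef_rot: [3.14, -0.003, 3.061]
force: [0.8, -0.1, -0.7]
grip_width: 0.0242
grip_force: 40.0
```

```bash
python3 rows.py .523 .1325 .255 3.086 7 0; python3 -c "
from h import *
T=snap('top');o=ctrl.get_obs();print(o['ee_pos'],o['eef_rot'],o['force'],o['moment'],o['qpos'])"
```

```text
[0.0, 0.0, 0.0001, 0.0064, 0.001, -0.003, -0.004],
[0.0, 0.0001, 0.0001, 0.0064, 0.0, 0.0, -0.004],
[0.0, 0.0001, 0.0001, 0.0064, 0.0, 0.0, -0.004],
[0.0, 0.0001, 0.0001, 0.0064, 0.0, 0.0, -0.004],
[0.0, 0.0001, 0.0001, 0.0064, 0.0, 0.0, -0.004],
[0.0, 0.0001, 0.0001, 0.0064, 0.0, 0.0, -0.004],
[0.0, 0.0001, 0.0001, 0.0064, 0.0, 0.0, -0.004],
[0.52351064 0.13369511 0.29964204] [ 3.13948735 -0.00321922  3.06629794] [ 0.74667244  1.89619287 -0.73523333] [ 0.17034809 -0.18181493  0.02633373] [ 0.18081505  0.22582773  1.39753051  0.00285569  1.52081553 -1.31482952]
```

Call:
servo_tool([
  [0,0,0,0.0085,0,0,-0.004],
  [0,0,0,0.0085,0,0,-0.004],
  [0,0,0,0.0085,0,0,-0.004],
  [0,0,0,0.0085,0,0,-0.004],
  [0,0,0,0.0085,0,0,-0.004],
  [0,0,0,0.0085,0,0,0],
  [0,0,0,0.005,0,0,0],
  [0,0,0,0,0,0,0],
])

```text
time_s: 7.2
ee_pos: [0.5232, 0.1309, 0.2442]
eef_rot: [3.14, -0.002, 3.078]
force: [-0.4, -0.5, -1.6]
grip_width: 0.0235
grip_force: 40.0
```

```bash
cat > l2.py <<'E'
from h import *
import sys
S=snap('side');T=snap('top');o=ctrl.get_obs();p=o['ee_pos'];print(p,o['eef_rot'],o['force'].round(2),o['moment'].round(3))
P=cloud(S)
k=(abs(P[...,0]-.5225)<.02)&(abs(P[...,1]-.1325)<.02)&(P[...,2]>.1235)&(P[...,2]<.19)
for v in range(480):
    u=np.where(k[v])[0]
    if len(u): q=P[v,u]; print(v,u.min(),u.max(),q.mean(0).round(4))
w=proj(S,[.5225,.1306,.118]);print(w)
a,b=int(w[0])-35,int(w[1])-30
A=cv2.resize(S['pixels'][b:b+50,a:a+70,::-1],None,fx=8,fy=8,interpolation=cv2.INTER_CUBIC)
cv2.imwrite('pics/%s.png'%sys.argv[1],A);print(a,b)
E
python3 l2.py d1
```

```text
[0.52332229 0.13091567 0.24468138] [ 3.13978499e+00 -1.71045239e-03  3.07778270e+00] [ 0.12  0.37 -1.14] [ 0.006 -0.132  0.028]
194 316 316 [0.5212 0.131  0.1895]
195 316 319 [0.5249 0.1289 0.1875]
196 316 319 [0.5249 0.1282 0.1852]
197 316 319 [0.5249 0.1281 0.1826]
198 316 319 [0.5249 0.128  0.1801]
199 316 319 [0.5249 0.1273 0.1777]
200 316 319 [0.5249 0.1266 0.1753]
201 316 319 [0.525  0.1287 0.1721]
202 316 319 [0.525  0.1286 0.1695]
203 316 318 [0.5237 0.129  0.1668]
204 316 318 [0.5237 0.1277 0.1646]
205 316 318 [0.5237 0.1277 0.162 ]
206 316 318 [0.5237 0.1283 0.1592]
207 316 318 [0.5237 0.1279 0.1567]
208 316 318 [0.5238 0.1281 0.154 ]
209 316 318 [0.5238 0.1276 0.1515]
210 316 318 [0.5238 0.127  0.1491]
211 316 318 [0.5238 0.1271 0.1464]
212 316 318 [0.5237 0.1259 0.1442]
213 316 318 [0.5238 0.1274 0.141 ]
214 316 318 [0.5238 0.1281 0.1381]
215 317 318 [0.525  0.1246 0.1366]
216 317 318 [0.525  0.1247 0.134 ]
217 317 318 [0.5251 0.1268 0.1306]
218 317 318 [0.525  0.1242 0.1288]
219 317 317 [0.5238 0.1243 0.1261]
(np.float64(316.41095570553654), np.float64(221.20360720891352))
281 191
```

View pics/d1.png

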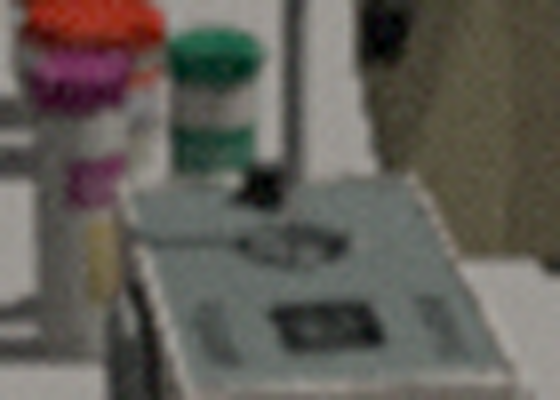

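The blade tip, at about (292,230) in the crop, is centred over the well, which spans 238–348 with its centre near 293. Now I lower it gently.

Call:
servo_tool([
  [0,0,0,0.004,0,0,-0.004],
  [0,0,0,0.004,0,0,-0.004],
  [0,0,0,0.0005,0,0,0],
  [0,0,0,0.0005,0,0,0],
  [0,0,0,0.0005,0,0,0],
  [0,0,0,0.0005,0,0,0],
  [0,0,0,0.0005,0,0,0],
  [0,0,0,0,0,0,0],
])

```text
time_s: 8.3
ee_pos: [0.5233, 0.1309, 0.2343]
eef_rot: [3.14, -0.001, 3.086]
force: [-1.6, -0.4, 3.3]
grip_width: 0.0238
grip_force: 40.0
```

Call:
servo_tool([
  [0,0,0,0,0,0,0],
  [0,0,0,0,0,0,0],
  [0,0,0,0,0,0,0],
  [0,0,0,0,0,0,0],
  [0,0,0,0,0,0,0],
  [0,0,0,0.0005,0,0,0],
  [0,0,0,0.0005,0,0,0],
  [0,0,0,0,0,0,0],
])

```text
time_s: 9.3
ee_pos: [0.5229, 0.1309, 0.2325]
eef_rot: [3.14, -0.003, 3.086]
force: [-1.1, 0.3, -0.7]
grip_width: 0.0237
grip_force: 40.0
```

Call:
servo_tool([
  [0,0,0,0.0004,0,0,0],
  [0,0,0,0,0,0,0],
  [0,0,0,0.0004,0,0,0],
  [0,0,0,0,0,0,0],
  [0,0,0,0.0004,0,0,0],
  [0,0,0,0,0,0,0],
  [0,0,0,0,0,0,0],
  [0,0,0,0,0,0,0],
])

```text
time_s: 10.3
ee_pos: [0.5232, 0.1309, 0.2318]
eef_rot: [3.14, -0.002, 3.086]
force: [-1.1, 1.3, 0.2]
grip_width: 0.0239
grip_force: 40.0
```

Call:
servo_tool([
  [0,0,0,0.0003,0,0,0],
  [0,0,0,0,0,0,0],
  [0,0,0,0.0003,0,0,0],
  [0,0,0,0,0,0,0],
  [0,0,0,0,0,0,0],
  [0,0,0,0,0,0,0],
  [0,0,0,0,0,0,0],
  [0,0,0,0,0,0,0],
])

```text
time_s: 11.3
ee_pos: [0.5232, 0.1309, 0.2311]
eef_rot: [3.14, -0.002, 3.086]
force: [-1.6, 0.0, 0.7]
grip_width: 0.0238
grip_force: 40.0
```

```bash
python3 -c "
from station import ctrl
o=ctrl.get_obs();print(o['ee_pos'],o['eef_rot'],o['force'],o['moment'])"
```

```text
[0.5232092  0.13090545 0.23111245] [ 3.13991299e+00 -2.05546153e-03  3.08582515e+00] [-1.63314721  0.00500579  0.69065704] [ 0.04104019  0.36193252 -0.05096741]
```

Call:
servo_tool([
  [0,0,0,0,0,0,0.08],
  [0,0,0,0,0,0,0.12],
  [0,0,0,0,0,0,0.12],
  [0,0,0,0,0,0,0.12],
  [0,0,0,0,0,0,0.12],
  [0,0,0,0,0,0,0.12],
  [0,0,0,0,0,0,0.12],
  [0,0,0,0,0,0,0],
])

```text
time_s: 12.3
ee_pos: [0.5232, 0.1311, 0.2312]
eef_rot: [3.142, -0.003, 2.287]
force: [-2.5, 0.1, -0.8]
grip_width: 0.0237
grip_force: 40.0
```

```bash
cat > st.py <<'E'
from station import ctrl
o=ctrl.get_obs();print(o['ee_pos'].round(4),o['eef_rot'].round(3),o['force'].round(2),o['moment'].round(3),o['grip_width'])
E
python3 st.py
```

```text
[0.5232 0.1311 0.2312] [ 3.142e+00 -3.000e-03  2.287e+00] [-2.51  0.14 -0.81] [0.43  0.4   0.061] 0.02367552344813179
```

Call:
servo_tool([
  [0,0,0,0,0,0,0.08],
  [0,0,0,0,0,0,0.1],
  [0,0,0,0,0,0,0.1],
  [0,0,0,0,0,0,0.1],
  [0,0,0,0,0,0,0.1],
  [0,0,0,0,0,0,0.05],
  [0,0,0,0,0,0,0],
  [0,0,0,0,0,0,0],
])

```text
time_s: 13.3
ee_pos: [0.5232, 0.1309, 0.2311]
eef_rot: [-3.14, -0.002, 1.758]
force: [-2.1, 1.4, -0.4]
grip_width: 0.0238
grip_force: 40.0
```

```bash
python3 st.py
```

```text
[0.5232 0.1309 0.2311] [-3.140e+00 -2.000e-03  1.758e+00] [-2.1   1.39 -0.44] [0.364 0.489 0.069] 0.023813890290540658
```

Call:
servo_tool([
  [0,0,0,0,0,0,0.03],
  [0,0,0,0,0,0,0.03],
  [0,0,0,0,0,0,0.03],
  [0,0,0,0,0,0,0.02],
  [0,0,0,0,0,0,0],
  [0,0,0,0,0,0,0],
  [0,0,0,0,0,0,0],
  [0,0,0,0,0,0,0],
])

```text
time_s: 14.3
ee_pos: [0.5232, 0.1309, 0.2312]
eef_rot: [-3.14, -0.002, 1.646]
force: [-1.1, 1.1, -0.1]
grip_width: 0.024
grip_force: 40.0
```

```bash
python3 st.py
```

```text
[0.5232 0.1309 0.2312] [-3.140e+00 -2.000e-03  1.646e+00] [-1.08  1.08 -0.11] [0.435 0.413 0.122] 0.023998427837417905
```

Call:
servo_tool([
  [0,0,0,0,0,0,0.01],
  [0,0,0,0,0,0,0.01],
  [0,0,0,0,0,0,0],
  [0,0,0,0,0,0,0],
  [0,0,0,0,0,0,0],
  [0,0,0,0,0,0,0],
  [0,0,0,0,0,0,0],
  [0,0,0,0,0,0,0],
])

```text
time_s: 15.3
ee_pos: [0.5232, 0.1309, 0.2312]
eef_rot: [-3.14, -0.002, 1.626]
force: [-0.5, 1.9, -0.7]
grip_width: 0.0237
grip_force: 40.0
```

```bash
python3 st.py
```

```text
[0.5232 0.1309 0.2312] [-3.140e+00 -2.000e-03  1.626e+00] [-0.48  1.89 -0.74] [0.415 0.403 0.107] 0.023740989559341417
```

Call:
servo_tool([
  [0,0,0,0,0,0,0.01],
  [0,0,0,0,0,0,0.01],
  [0,0,0,0,0,0,0.01],
  [0,0,0,0,0,0,0],
  [0,0,0,0,0,0,0],
  [0,0,0,0,0,0,0],
  [0,0,0,0,0,0,0],
  [0,0,0,0,0,0,0],
])

```text
time_s: 16.3
ee_pos: [0.5232, 0.1309, 0.2312]
eef_rot: [-3.14, -0.002, 1.596]
force: [-1.8, 1.1, -0.2]
grip_width: 0.0233
grip_force: 40.0
```

```bash
python3 st.py
```

```text
[0.5232 0.1309 0.2312] [-3.140e+00 -2.000e-03  1.596e+00] [-1.82  1.05 -0.23] [0.446 0.42  0.022] 0.023280484527191118
```

Call:
servo_tool([
  [0,0,0,0,0,0,0.01],
  [0,0,0,0,0,0,0.01],
  [0,0,0,0,0,0,0.01],
  [0,0,0,0,0,0,0],
  [0,0,0,0,0,0,0],
  [0,0,0,0,0,0,0],
  [0,0,0,0,0,0,0],
  [0,0,0,0,0,0,0],
])

```text
time_s: 17.3
ee_pos: [0.5232, 0.1309, 0.2312]
eef_rot: [-3.14, -0.002, 1.566]
force: [-1.6, 1.6, -0.3]
grip_width: 0.024
grip_force: 40.0
```

```bash
python3 st.py
```

```text
[0.5232 0.1309 0.2312] [-3.140e+00 -2.000e-03  1.566e+00] [-1.56  1.55 -0.28] [0.367 0.333 0.11 ] 0.023954675535812577
```

Call:
servo_tool([
  [0,0,0,0,0,0,0.01],
  [0,0,0,0,0,0,0.01],
  [0,0,0,0,0,0,0.01],
  [0,0,0,0,0,0,0],
  [0,0,0,0,0,0,0],
  [0,0,0,0,0,0,0],
  [0,0,0,0,0,0,0],
  [0,0,0,0,0,0,0],
])

```text
time_s: 18.3
ee_pos: [0.5232, 0.1309, 0.2312]
eef_rot: [-3.14, -0.002, 1.536]
force: [-1.7, 0.9, -0.9]
grip_width: 0.0236
grip_force: 40.0
```

```bash
python3 st.py
```

```text
[0.5232 0.1309 0.2312] [-3.140e+00 -2.000e-03  1.536e+00] [-1.73  0.88 -0.9 ] [0.453 0.361 0.074] 0.023563384021406814
```

Call:
servo_tool([
  [0,0,0,0,0,0,0.01],
  [0,0,0,0,0,0,0.01],
  [0,0,0,0,0,0,0],
  [0,0,0,0,0,0,0],
  [0,0,0,0,0,0,0],
  [0,0,0,0,0,0,0],
  [0,0,0,0,0,0,0],
  [0,0,0,0,0,0,0],
])

```text
time_s: 19.3
ee_pos: [0.5232, 0.1309, 0.2312]
eef_rot: [-3.14, -0.002, 1.516]
force: [-0.4, 0.8, -1.4]
grip_width: 0.0238
grip_force: 40.0
```

```bash
cat > av.py <<'E'
from h import *
A=[]
for i in range(8):
    S=ctrl.camera('side');o=ctrl.get_obs();A.append(np.r_[o['force'],o['moment'],o['ee_pos'],o['eef_rot'][2]])
A=np.array(A);print(A.mean(0).round(4),A[:,5].std().round(3),A[:,5].round(3))
P=cloud(S)
k=(abs(P[...,0]-.5225)<.02)&(abs(P[...,1]-.1325)<.02)&(P[...,2]>.119)&(P[...,2]<.15)
for v in range(205,226):
    u=np.where(k[v])[0]
    if len(u): q=P[v,u]; print(v,u.min(),u.max(),q.mean(0).round(4))
E
python3 av.py
```

```text
[-1.0655  1.5265 -0.4312  0.3996  0.2925  0.0461  0.5232  0.1309  0.2312
  1.5158] 0.027 [ 0.079  0.043  0.083  0.051 -0.006  0.026  0.055  0.038]
210 316 318 [0.5238 0.1278 0.1488]
211 316 318 [0.5238 0.1272 0.1464]
212 316 318 [0.5238 0.1289 0.1431]
213 316 318 [0.5238 0.127  0.1411]
214 316 318 [0.5238 0.1272 0.1384]
215 316 318 [0.5238 0.1274 0.1357]
216 316 318 [0.5239 0.1278 0.1329]
217 316 318 [0.5238 0.1268 0.1306]
218 316 318 [0.5238 0.1269 0.1279]
219 316 318 [0.524  0.1304 0.124 ]
220 316 319 [0.5252 0.1277 0.1223]
221 315 319 [0.5239 0.1268 0.1199]
222 324 324 [0.5413 0.1191 0.1199]
```

Call:
servo_tool([
  [0,0,0,0,0,0,0.01],
  [0,0,0,0,0,0,0.01],
  [0,0,0,0,0,0,0.01],
  [0,0,0,0,0,0,0],
  [0,0,0,0,0,0,0],
  [0,0,0,0,0,0,0],
  [0,0,0,0,0,0,0],
  [0,0,0,0,0,0,0],
])

```text
time_s: 20.7
ee_pos: [0.5232, 0.1309, 0.2311]
eef_rot: [-3.14, -0.002, 1.486]
force: [-1.4, 2.1, 0.0]
grip_width: 0.024
grip_force: 40.0
```

```bash
python3 av.py|head -2
```

```text
[-0.8861  1.2579 -0.2586  0.4324  0.2766  0.0547  0.5232  0.1309  0.2312
  1.4858] 0.025 [0.089 0.084 0.011 0.064 0.041 0.065 0.033 0.05 ]
```

Call:
servo_tool([
  [0,0,0,0,0,0,0.01],
  [0,0,0,0,0,0,0.01],
  [0,0,0,0,0,0,0.01],
  [0,0,0,0,0,0,0],
  [0,0,0,0,0,0,0],
  [0,0,0,0,0,0,0],
  [0,0,0,0,0,0,0],
  [0,0,0,0,0,0,0],
])

```text
time_s: 22.1
ee_pos: [0.5232, 0.1309, 0.2312]
eef_rot: [-3.14, -0.002, 1.456]
force: [-1.2, 1.3, -0.7]
grip_width: 0.0238
grip_force: 40.0
```

```bash
python3 av.py|head -2; python3 - <<'E'
from h import *
S=snap('side')
A=cv2.resize(S['pixels'][130:240,275:365,::-1],None,fx=5.4,fy=5.4,interpolation=cv2.INTER_CUBIC)
cv2.imwrite('pics/e1.png',A)
E
```

```text
[-0.7909  1.2642 -0.2407  0.4264  0.2201  0.0729  0.5232  0.1309  0.2312
  1.4558] 0.029 [0.098 0.062 0.104 0.066 0.097 0.077 0.07  0.008]
```

View pics/e1.png

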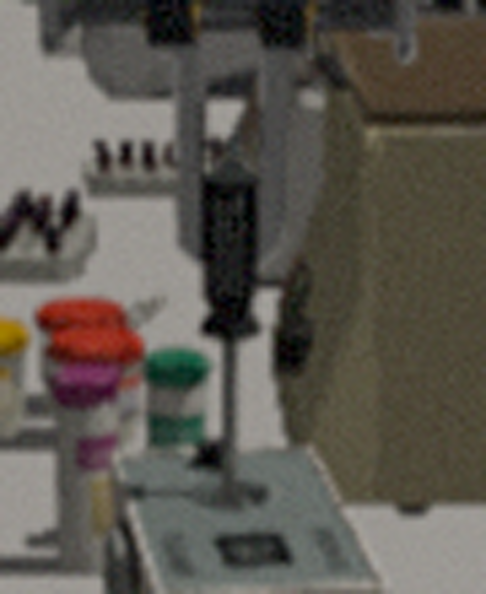

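The driver stands upright in the well at about (230,490). The average torque is still near the friction level, so I'll keep turning in small steps.

Call:
servo_tool([
  [0,0,0,0,0,0,0.01],
  [0,0,0,0,0,0,0.01],
  [0,0,0,0,0,0,0.01],
  [0,0,0,0,0,0,0],
  [0,0,0,0,0,0,0],
  [0,0,0,0,0,0,0],
  [0,0,0,0,0,0,0],
  [0,0,0,0,0,0,0],
])

```text
time_s: 23.55
ee_pos: [0.5232, 0.1309, 0.2312]
eef_rot: [-3.139, -0.002, 1.426]
force: [-0.8, 1.8, -1.1]
grip_width: 0.024
grip_force: 40.0
```

```bash
python3 av.py|head -2
```

```text
[-0.6163  1.3272 -0.3085  0.41    0.1772  0.0854  0.5232  0.1309  0.2312
  1.4258] 0.034 [0.107 0.083 0.023 0.14  0.093 0.069 0.111 0.058]
```

Call:
servo_tool([
  [0,0,0,0,0,0,0.01],
  [0,0,0,0,0,0,0.01],
  [0,0,0,0,0,0,0.01],
  [0,0,0,0,0,0,0.01],
  [0,0,0,0,0,0,0],
  [0,0,0,0,0,0,0],
  [0,0,0,0,0,0,0],
  [0,0,0,0,0,0,0],
])

```text
time_s: 24.95
ee_pos: [0.5232, 0.1309, 0.2311]
eef_rot: [-3.139, -0.001, 1.386]
force: [-0.1, 1.4, 0.4]
grip_width: 0.0238
grip_force: 40.0
```

```bash
python3 av.py|head -2
```

```text
[-0.3474  1.3458 -0.3383  0.438   0.1205  0.1188  0.5232  0.1309  0.2311
  1.3858] 0.017 [0.119 0.106 0.109 0.128 0.124 0.152 0.123 0.088]
```

The held torque of 0.12 N m is above the 0.06 N m of friction, so the stop has been felt. I'll ease off, lift out and look.

Call:
servo_tool([
  [0,0,0,0,0,0,-0.03],
  [0,0,0,0,0,0,-0.04],
  [0,0,0,-0.002,0,0,0],
  [0,0,0,-0.004,0,0,0],
  [0,0,0,-0.01,0,0,0],
  [0,0,0,-0.015,0,0,0],
  [0,0,0,-0.02,0,0,0],
  [0,0,0,-0.019,0,0,0],
])

```text
time_s: 26.35
ee_pos: [0.5234, 0.1307, 0.303]
eef_rot: [-3.141, -0.002, 1.456]
force: [-0.2, 0.2, -0.1]
grip_width: 0.0237
grip_force: 40.0
```

```bash
python3 rows.py .4421 -.2527 .302 1.666 12 0
```

```text
[0.0, -0.0325, -0.0031, 0.0, -0.001, -0.002, -0.018],
[0.0, -0.0325, -0.0036, 0.0001, 0.0, 0.0, -0.018],
[0.0, -0.0324, -0.0042, 0.0001, 0.0, 0.0, -0.018],
[0.0, -0.0323, -0.0048, 0.0001, 0.0, 0.0, -0.018],
[0.0, -0.0322, -0.0053, 0.0001, 0.0, 0.0, -0.018],
[0.0, -0.0321, -0.0059, 0.0001, 0.0, 0.0, -0.018],
[0.0, -0.032, -0.0065, 0.0001, 0.0, 0.0, -0.018],
[0.0, -0.0319, -0.007, 0.0001, 0.0, 0.0, -0.018],
[0.0, -0.0318, -0.0076, 0.0001, 0.0, 0.0, -0.018],
[0.0, -0.0316, -0.0081, 0.0001, 0.0, 0.0, -0.018],
[0.0, -0.0315, -0.0087, 0.0001, 0.0, 0.0, -0.018],
[0.0, -0.0313, -0.0092, 0.0001, 0.0, 0.0, -0.018],
```

Call:
servo_tool([
  [0,-0.0325,-0.0031,0,-0.001,-0.002,-0.018],
  [0,-0.0325,-0.0036,0,0,0,-0.018],
  [0,-0.0324,-0.0042,0,0,0,-0.018],
  [0,-0.0323,-0.0048,0,0,0,-0.018],
  [0,-0.0322,-0.0053,0,0,0,-0.018],
  [0,-0.0321,-0.0059,0,0,0,-0.018],
  [0,-0.032,-0.0065,0,0,0,-0.018],
  [0,0,0,0,0,0,0],
])

```text
time_s: 27.35
ee_pos: [0.476, -0.0943, 0.3023]
eef_rot: [-3.142, 0.001, 1.579]
force: [0.7, -0.0, -1.0]
grip_width: 0.0236
grip_force: 40.0
```

```bash
python3 - <<'E'
from h import *
T=snap('top');S=snap('side')
A=cv2.resize(T['pixels'][228:268,240:290,::-1],None,fx=10,fy=10,interpolation=cv2.INTER_CUBIC)
cv2.imwrite('pics/f1.png',A)
u,v=proj(S,ctrl.get_obs()['ee_pos']); print(u,v,ctrl.get_obs()['ee_pos'])
E
```

```text
296.4834420125921 171.03338150068143 [ 0.47634466 -0.09270711  0.30195225]
```

View pics/f1.png

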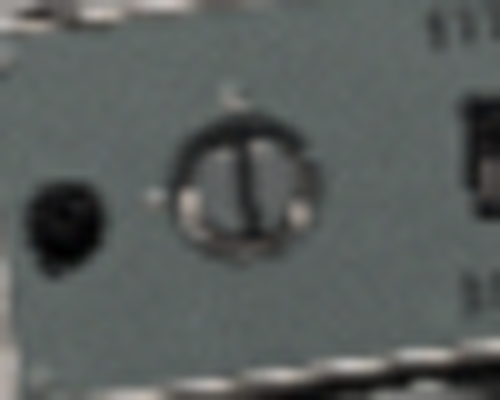

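The top view now shows the slot turned upright, from (240,145) to (252,235), pointing to the +x mark at (233,95). I'll measure the angle.

```bash
python3 - <<'E'
from h import *
T=load('top'); g=cv2.cvtColor(T['pixels'],cv2.COLOR_RGB2GRAY).astype(float)
L=[]
for v in range(243,252):
    c=g[v,261:269]; w=np.clip(np.median(c)-5-c,0,None); L.append(ray(T,(w*np.arange(261,269)).sum()/w.sum(),v,.1115)[:2])
L=np.array(L); a=np.polyfit(L[:,0],L[:,1],1,cov=True); print(L.round(4).tolist(),np.arctan(a[0][0]),a[1][0,0]**.5)
q=[ray(T,u/10+240-.45,v/10+228-.45,z)[:2] for u,v,z in((155,197,.118),(233,95,.118),(65,222,.130),(247,190,.118))]
print(np.round(q,4)); 
# panel long edge: stirrer y direction fuse->well
d=q[2]-q[3]; print('y yaw',np.arctan2(-d[0],d[1]))
E
python3 rows.py .4421 -.2527 .302 1.666 5 0
```

```text
[[0.5327, 0.1299], [0.5302, 0.1323], [0.5277, 0.1322], [0.5251, 0.132], [0.5226, 0.1319], [0.52, 0.1313], [0.5174, 0.1305], [0.5148, 0.1283], [0.5123, 0.1299]] 0.10532241969543363 0.0620839045346114
[[0.5212 0.1539]
 [0.5468 0.1343]
 [0.5131 0.1749]
 [0.5225 0.1309]]
y yaw 0.209881076259613
[0.0, -0.0319, -0.0072, 0.0, 0.0, 0.0, -0.017],
[0.0, -0.0318, -0.0077, 0.0, 0.0, 0.0, -0.017],
[0.0, -0.0317, -0.0083, 0.0, 0.0, 0.0, -0.017],
[0.0, -0.0315, -0.0088, 0.0, 0.0, 0.0, -0.017],
[0.0, -0.0314, -0.0093, 0.0, 0.0, 0.0, -0.017],
```

```bash
python3 - <<'E'
from h import *
T=ctrl.camera('top'); g=np.mean([cv2.cvtColor(ctrl.camera('top')['pixels'],cv2.COLOR_RGB2GRAY).astype(float) for i in range(8)],0)
np.save('g.npy',g)
print(g[236:256,256:274].astype(int))
L=[]
for v in range(243,251):
    i=262+np.argmin(g[v,262:267]); a,b,c=g[v,i-1:i+2]; L.append(ray(T,i+.5*(a-c)/(a-2*b+c),v,.1115)[:2])
L=np.array(L); print(L.round(4).tolist())
for s in(slice(0,8),slice(1,7)): print(np.arctan(np.polyfit(L[s,0],L[s,1],1)[0]))
def cen(u0,u1,v0,v1,th,sg=1):
    w=np.clip(sg*(g[v0:v1,u0:u1]-th),0,None); V,U=np.mgrid[v0:v1,u0:u1]; return (w*U).sum()/w.sum(),(w*V).sum()/w.sum()
f=cen(239,254,241,261,60,-1);print('fuse',f,ray(T,*f,.126)); m=cen(260,267,234,239,101);print('xmark',ray(T,*m,.118)); m=cen(252,258,245,250,101);print('ymark',ray(T,*m,.118))
# rim edges: lower rim bright line & upper rim, per column, z=.120
for r in((255,268),(215,240)):
    E=[]
    for u in range(250,305,2):
        col=g[:,u]; zz=range(258,278) if r[0]==255 else range(215,236); v=max(zz,key=lambda k:col[k]); a,b,c=col[v-1:v+2]; E.append(ray(T,u,v+.5*(a-c)/(a-2*b+c),.12)[:2])
    E=np.array(E); p=np.polyfit(E[:,1],E[:,0],1); k=abs(E[:,0]-np.polyval(p,E[:,1]))<.003; p=np.polyfit(E[k,1],E[k,0],1); print('rim yaw',-np.arctan(p[0]),k.sum(),len(k))
E
```

```text
[[100  99  99  99 100  99 114 111  98  98  97  97  97  98  98  99  99  98]
 [100  98  99  98  98 100 123 115  96  97  98  98  97  98  98  98  99  98]
 [100  99  99  99  98 101 115 127 111  97  97  99 100  98  97  98  97  98]
 [100 100  99 100  98  96  84  74  69  64  72  89  97  98  97  96  97  97]
 [100  99  98  96  79  58  48  43  39  43  45  50  70  88  96  96  97  98]
 [ 98  96  86  65  44  32  30  28  27  40  41  36  39  55  82  97  98  97]
 [ 97  87  62  41  35  39  54  43  50 106 109  78  52  40  65  90  96  97]
 [ 96  78  50  42  66  98 109  74  49  97 110  93  71  56  75  92  97  97]
 [ 87  67  46  58  85  98  99  69  41  79  97  96  91  76  59  67  87  95]
 [ 84  57  44  69  90  96  94  68  40  71  94  95  94  78  62  60  80  95]
 [ 79  51  61  84  92  95  94  73  41  70  95  96  94  78  64  61  79  95]
 [106  66 137 140  98  95  94  74  41  68  95  96  93  76  64  61  79  95]
 [ 84  71 148 144  95  95  95  80  47  55  85  94  89 116 104  72  86  96]
 [ 91  76 121 118  86  93  96  86  52  41  78  91  79 140 131  84  93  96]
 [ 93  79 108 107  73  72  86  91  60  38  73  72  59 102  99  82  94  95]
 [ 95  91  86 106  97  64  56  58  42  28  46  52  62  73  82  92  95  94]
 [ 96  96  82  74  70  63  65  66  66  65  63  56  63  83  91  94  94  95]
 [ 96  95  93  90  73  59  65  71  83  75  67  65  76  92  95  94  94  95]
 [ 96  96  95  95  92  89  82  77  79  85  90  89  92  95  95  95  94  94]
 [ 96  96  95  96  95  95  92  92  93  95  95  94  94  95  95  95  95  94]]
[[0.5328, 0.1324], [0.5302, 0.1323], [0.5277, 0.1321], [0.5251, 0.132], [0.5226, 0.132], [0.52, 0.1314], [0.5174, 0.1303], [0.5149, 0.1299]]
0.1377851351197467
0.1341440786920338
fuse (np.float64(246.11619012930248), np.float64(250.32119225399137)) [0.51238327 0.17523307 0.126     ]
xmark [0.54629511 0.13482938 0.118     ]
ymark [0.52150221 0.15425478 0.118     ]
rim yaw 0.11670607124400317 28 28
rim yaw 0.11873275503949683 11 28
```

The stirrer yaw is 0.117 and the slot direction is about 0.135 ± 0.02. That puts the selector at about 1.55, at its stop, which agrees with the rising held torque. Next I take the driver back to its hole.

Call:
servo_tool([
  [0,-0.0319,-0.0072,0,0,0,-0.017],
  [0,-0.0318,-0.0077,0,0,0,-0.017],
  [0,-0.0317,-0.0083,0,0,0,-0.017],
  [0,-0.0315,-0.0088,0,0,0,-0.017],
  [0,-0.0314,-0.0093,0,0,0,-0.017],
  [0,0,0,0,0,0,0],
  [0,0,0,0,0,0,0],
  [0,0,0,0,0,0,0],
])

```text
time_s: 28.9
ee_pos: [0.4423, -0.2522, 0.3014]
eef_rot: [-3.141, 0.0, 1.668]
force: [-0.1, -0.4, -1.6]
grip_width: 0.0239
grip_force: 40.0
```

```bash
python3 - <<'E'
from h import *
S=snap('side');o=ctrl.get_obs();print(o['ee_pos'],o['eef_rot'],o['time_s']);P=cloud(S)
k=(abs(P[...,0]-.4425)<.025)&(abs(P[...,1]+.2525)<.025)&(P[...,2]>.165)
for v in range(235,268,3):
    u=np.where(k[v,255:300])[0]+255
    if len(u): q=P[v,u]; print(v,u.min(),u.max(),len(u),q.mean(0).round(4))
E
python3 rows.py .4421 -.2527 .21 1.666 6 0
```

```text
[ 0.44232341 -0.25223155  0.30138555] [-3.14068715e+00  2.22457815e-04  1.66775008e+00] 28.95
235 275 278 4 [ 0.4433 -0.256   0.2313]
238 275 278 4 [ 0.4432 -0.2557  0.2258]
241 275 278 4 [ 0.4431 -0.2575  0.221 ]
244 275 279 5 [ 0.4438 -0.2566  0.2151]
247 275 279 5 [ 0.4436 -0.2566  0.2096]
250 275 279 5 [ 0.4435 -0.2562  0.2039]
253 275 279 5 [ 0.4434 -0.257   0.1986]
256 274 280 7 [ 0.4431 -0.2553  0.1922]
259 274 280 7 [ 0.4429 -0.2549  0.1864]
262 274 280 7 [ 0.4428 -0.2548  0.1806]
[0.0, -0.0001, 0.0, 0.0152, -0.001, 0.0, 0.0],
[0.0, -0.0001, 0.0, 0.0152, 0.0, 0.0, 0.0],
[0.0, -0.0001, 0.0, 0.0152, 0.0, 0.0, 0.0],
[0.0, -0.0001, 0.0, 0.0152, 0.0, 0.0, 0.0],
[0.0, -0.0001, 0.0, 0.0152, 0.0, 0.0, 0.0],
[0.0, -0.0001, 0.0, 0.0152, 0.0, 0.0, 0.0],
```

Call:
servo_tool([
  [0,0,0,0.013,0,0,0],
  [0,0,0,0.013,0,0,0],
  [0,0,0,0.013,0,0,0],
  [0,0,0,0.013,0,0,0],
  [0,0,0,0.013,0,0,0],
  [0,0,0,0.013,0,0,0],
  [0,0,0,0.013,0,0,0],
  [0,0,0,0,0,0,0],
])

```text
time_s: 29.95
ee_pos: [0.4417, -0.2527, 0.2093]
eef_rot: [-3.139, -0.001, 1.667]
force: [0.6, -0.3, -1.0]
grip_width: 0.0232
grip_force: 40.0
```

Call:
servo_tool([
  [0,0,0,0.013,0,0,0],
  [0,0,0,0.013,0,0,0],
  [0,0,0,0.013,0,0,0],
  [0,0,0,0.013,0,0,0],
  [0,0,0,0.01,0,0,0],
  [0,0,0,0.003,0,0,0],
  [0,0,0,0,0,0,0],
  [0,0,0,0,0,0,0],
])

```text
time_s: 30.95
ee_pos: [0.4421, -0.2531, 0.1457]
eef_rot: [-3.141, 0.001, 1.667]
force: [-0.2, 0.5, 0.0]
grip_width: 0.0237
grip_force: 40.0
```

Call:
servo_tool([
  [0,0,0,0.003,0,0,0],
  [0,0,0,0.0015,0,0,0],
  [0,0,0,0.0005,0,0,0],
  [0,0,0,0,0,0,0],
  [0,0,0,0,0,0,0],
  [0,0,0,0,0,0,0],
  [0,0,0,0,0,0,0],
  [0,0,0,0,0,0,0],
])

```text
time_s: 31.95
ee_pos: [0.4419, -0.253, 0.1403]
eef_rot: [-3.141, 0.0, 1.667]
force: [-0.1, -0.4, -0.5]
grip_width: 0.0231
grip_force: 40.0
```

Call:
servo_tool([
  [35,0,0,0,0,0,0],
  [40,0,0,0,0,0,0],
  [50,0,0,0,0,0,0],
  [60,0,0,0,0,0,0],
  [60,0,0,0,0,0,0],
  [60,0,0,0,0,0,0],
  [60,0,0,0,0,0,0],
  [60,0,0,0,0,0,0],
])

```text
time_s: 32.95
ee_pos: [0.4419, -0.253, 0.1403]
eef_rot: [-3.14, 0.0, 1.667]
force: [-0.4, 0.5, -0.4]
grip_width: 0.0562
grip_force: 0.0
```

Call:
servo_tool([
  [60,0,0,-0.01,0,0,0],
  [60,0,0,-0.02,0,0,0],
  [60,0,0,-0.025,0,0,0],
  [60,0,0,-0.025,0,0,0],
  [60,0,0,-0.025,0,0,0],
  [60,0,0,-0.02,0,0,0],
  [60,0,0,-0.01,0,0,0],
  [60,0,0,0,0,0,0],
])

```text
time_s: 33.95
ee_pos: [0.4421, -0.253, 0.2757]
eef_rot: [-3.141, 0.001, 1.667]
force: [-0.0, -0.1, -0.4]
grip_width: 0.0563
grip_force: 0.0
```

```bash
python3 - <<'E'
from h import *
S=snap('side');P=cloud(S);o=ctrl.get_obs();print(o['ee_pos'],o['time_s'],o['force'])
k=(abs(P[...,0]-.4425)<.03)&(abs(P[...,1]+.2525)<.03)&(P[...,2]>.112)&(P[...,2]<.2)
print(P[k].max(0),[(round(z,2),P[k&(abs(P[...,2]-z)<.005)].mean(0).round(4).tolist()) for z in(.13,.15,.17)])
A=cv2.resize(S['pixels'][200:320,215:345,::-1],None,fx=4.5,fy=4.5,interpolation=cv2.INTER_CUBIC);cv2.imwrite('pics/g1.png',A)
E
```

```text
[ 0.44194599 -0.25287104  0.2749577 ] 34.0 [-0.29823477  0.25285134  0.26118598]
[ 0.45502175 -0.24910864  0.18565515] [(0.13, [0.4484, -0.2653, 0.1301]), (0.15, [0.4431, -0.2655, 0.1496]), (0.17, [0.4438, -0.2654, 0.1704])]
```

View pics/g1.png

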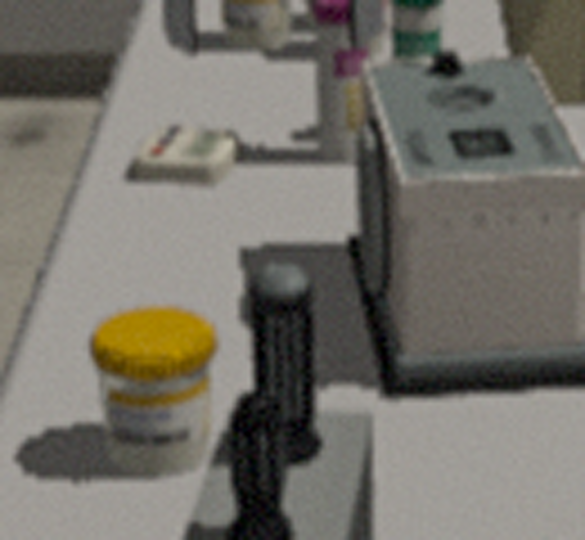

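The flat driver stands upright in its hole at about (283,360), with its top at 0.186 m as at the start. The gripper is clear and everything else is undisturbed, so I hand in.

```bash
python3 -c "
from station import ctrl; print(ctrl.hand_in())"
```

```text
the job is handed in; nothing more can be done
None
```

I turned the selector clockwise to its other stop, stood the flat screwdriver back upright in its own rack hole and handed the job in at 34 s; the hand-in gave no verdict, and the camera put the selector at about 1.55 rad (needed: over 1.52), give or take 0.02.

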